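Clamp a picture-frame moulding in a rack-feed jig

TASK

Lay the picture-frame moulding nearest the jig flat across the bed of this clamping jig, between its jaws and its two stop blocks and roughly centred, and let go of it. Then turn the square knob on the jig's carriage clockwise, moving along with the carriage, until the jaws hold the moulding firmly and squarely against the stops without denting it, and let go of the knob. Do not shove the carriage along by its body, and leave the other tools where they lie.

Things in the scene. Friction and masses are not known exactly. Their poses are not given: they have to be found in the camera images.
- jig: Clamping jig fixed on the table: plywood bed 240 x 130 x 14 mm. Origin on the table under its centre line, 85 mm from the rear end; x = feed direction, y across, z up. Bed top 14 mm above the origin. Near the front two aluminium stop blocks (30 x 30 mm, 12 above the bed, at y = 45 and -45 mm) are screwed down; their faces lie at x = 92 to 104 mm, new each time and not measured: find by feel.
- jaw_face (a point): Point midway between the front faces of the two jaw blocks, 6 mm above the bed; travels with the carriage; axes as the jig's. The jaws (rubber-backed) are like the stops 30 mm wide and 12 high at y = 45 and -45 mm, with 60 mm free between them for fingers; 26 mm behind this point the grey carriage (136 mm wide, 59 long) rises 30 mm above the bed. Jaws and stops start 64 to 84 mm apart.
- knob_grip (a point): Centre of the black feed knob's square grip, on its vertical axis, 55 mm behind the jaw face. Grip 30 x 30 mm across flats, 26 mm high (13 mm above and below this point); under it a round flange of 48 mm diameter, 5 mm high. x and y are normal to the flats and turn with the knob; z up. Either pair of flats may be gripped.
- feed_knob (a joint): Turn of the knob in rad, growing clockwise from above. Each rad drives the carriage, with the knob on it, 18 mm along the jig's x (rack and pinion). It stays where it is left, holding up to 7 N of press. Free running takes about 0.13 N m (7 N of slide friction, acting either way at rest); each newton of press adds 0.018 N m, less any sideways push. About 1.8 to 3 rad from start to clamped.
- carriage (a joint): Travel of the carriage and jaw along the jig's x in m; starts between 0 and 0.008, ends at 0.075. Jaw face at x = 0.020 + this value in the jig's frame.
- moulding: Loose dark wooden moulding nearest the jig, 32 x 240 x 22 mm, 0.06 to 0.13 kg; origin at the centre of its underside, y along its length. Its -x side is upright; its +x side only for the lowest 9 mm, then it slopes up to the middle: grip it low. The jaws square it against the stops, either way round. It dents above 25 N of jaw press, which grows 10 N per mm of feed (rubber); 10 to 15 N is right.
- hammer: Hammer lying to the right of the jig; to be left alone.
- masking_tape: Roll of masking tape; to be left alone.
- pliers: Pliers lying to the right of the jig; to be left alone.
- tape_measure: Yellow tape measure beyond and left of the jig; to be left alone.

How it is judged:
On the way:
1. the moulding lies flat across the bed, in front of the jaws and not yet pressed by them, and is let go (z of moulding in the frame of jig between 0.008 and 0.02 m and y of moulding in the frame of jig between -0.04 and 0.04 m and angle between moulding's own z axis and vertical below 0.1 rad and x of moulding in the frame of jaw_face above 0.014 m and x of moulding in the frame of jig below 0.09 m and angle between the y axis of moulding and the y axis of jig, either way round below 0.3 rad and contact force between the fingers and moulding below 0.2 N and linear speed of moulding below 0.02 m/s and contact force between carriage and moulding below 2 N), for 0.2 s.
At the end, for the whole second after the job is handed in: The moulding lies flat on the bed (its underside within about 6 mm of bed height, tilt under 0.1 rad), its middle within 40 mm of the jig's centre line, its length square to the feed within 0.04 rad, pressed against the stops by the jaws with more than 3 N, at rest, and knob and moulding are let go (z of moulding in the frame of jig between 0.008 and 0.02 m and y of moulding in the frame of jig between -0.04 and 0.04 m and angle between moulding's own z axis and vertical below 0.1 rad and contact force between carriage and moulding above 3 N and angle between the y axis of moulding and the y axis of jig, either way round below 0.04 rad and x of moulding in the frame of jig above 0.07 m and linear speed of moulding below 0.01 m/s and velocity of joint feed_knob below 0.05 rad/s); the robot touches nothing.
It fails at once if the moulding is dented: the jaws press on it with more than 25 N (contact force between carriage and moulding above 25 N).
It fails at once if the carriage is shoved by something other than its knob (more than 6 N on it from the arm or fingers while the fingers are not on the knob) (contact force between any of the fingers, the arm and carriage above 6 N and contact force between the fingers and feed_knob below 0.5 N).
It fails at once if a bystander tool is moved by more than 20 mm (distance of any of hammer, masking_tape, pliers, tape_measure from where it was at the start of the episode above 0.02 m).
It also fails if it takes over 67 s, if anything falls off the work surface, if the arm or the gripper's body presses on something with over 40 N, if the wrist force passes 120 N, or if a joint passes its speed limit or range.

ROBOT

A 7-joint arm with a two-finger parallel gripper is mounted at the origin on a cart in front of the work surface, level with it; the furniture and walls round the work are solid. World frame = base frame: x ahead of the robot, y to its left, z up, the work surface at z = 0. Lengths are in m, angles in rad, forces in N, time in s.
With the tool pointing down it reaches from about 0.425 to 0.95 m from the base axis. Payload 4.7 kg.
Tool frame: the origin (TCP) lies on the centre line of the jaws, within the pads' length; the fingertips stand robot.nose_length ahead of it and the grasp point (between the pads) lies 8 mm behind it (robot.nose_length is the distance from the TCP to the fingertips, in m); z points along the fingers, y is the line along which they close (so a half turn about z gives the same grasp; the last joint's range is limited). The gripper opens to 85 mm and grips with 20 to 120 N. Pads are 22 mm wide; open, the fingers measure 114 mm over their backs; the gripper's body (76 mm by 85 mm) begins 54 mm behind the grasp point. The pads swing forward as they close: fully open they stand 13 mm farther back than shut.
Start: joints at [1.287, 0.469, -0.049, 1.532, 0.024, 1.141, -0.082], TCP at [0.17, -0.653, 0.242] pointing down, gripper open.
Joint ranges: [-2.59, 2.59], [-0.33, 1.99], [-1.39, 1.29], [0.1, 2.45], [-1.04, 4.18], [0.21, 1.99], [-2.66, 2.66]. Speed limits (rad/s): [2.57, 2.57, 3.14, 3.14, 3.14, 3.14, 3.14].

INTERFACE

Orientations are given as [roll, pitch, yaw] about the fixed x, y, z axes, in that order (R = Rz(yaw) Ry(pitch) Rx(roll)).
In Python, from plant import robot gives the robot as it stands. Calls block until the motion is done:
- robot.goto(position, orientation): joint-space move of the TCP to a pose.
- robot.move_straight(position, vel=0.15, attitude=None, contact_N=None): straight line of the TCP; attitude=None keeps the orientation; vel is the mean speed in m/s. With contact_N (N) it stops when the force on the tool has changed by that much, and returns True; else False.
- robot.move_joints(angles): joint-space move.
- robot.grip(opening, strength=None): opening from 0.0 (shut) to 1.0 (fully open); strength is the grip in N (None keeps the last); returns when the fingers have stopped.
- robot.sleep(seconds).
- robot.inverse_kinematics(position, orientation): joint angles nearest the present ones, or None.
- robot.sense(): the state.
- robot.grab_frame(name): name is "scene" or "top" or "wrist"; returns a dict with "image" (420x560x3 uint8, red, green, blue), "range_z" (420x560 float32, m along the optical axis (not along the pixel's ray), 0 where there is no reading), "fx", "fy", "cx", "cy" (pixels), "R" (3x3) and "t" (3): a world point X has camera coordinates R X + t. Camera axes: x right, y down, z forward; pixel columns grow to the right and rows downward; lengths in m; the calibration is good to about 2 mm. A picture is of the moment at which its call begins.
A pose or a line that the arm cannot do raises robot.IKError and nothing moves.
- robot.close_job(): hands the job in; it is judged then, once.
The state is a dict: "t": time; "joint_pos": joint angles; "joint_velocities": joint speeds; "effort": joint torques, N m; "tcp_pos": TCP position; "tcp_rot": TCP orientation; "wrist_force": force on the tool from outside, world axes, zero at the start; "torque": the same for the moment, N m; "opening": opening from 0.0 (shut) to 1.0 (fully open); "gripper_force": force on a finger pad.
Only numpy, scipy, OpenCV 4.12 (cv2) and the standard library are available. Lean on these libraries where they do the work, as an engineer would, in place of code of your own. Each camera call takes 0.05 s, during which the arm holds its last target. There are 200 camera calls.

## Working session

There is one attempt and no reset: what is moved stays moved. The work goes in short steps, each a Python script; the robot and the scene stay as the last script left them, time stands still between calls to the robot, and variables do not carry over. Pictures are saved under pics/ and viewed, at most 10 in all, crops included, and the job is handed in when it is done.

```bash
mkdir -p pics; ls; python3 - <<'E'
from plant import robot
import cv2
s=robot.sense(); print(s, robot.nose_length)
for n in("top","scene"):
    f=robot.grab_frame(n); cv2.imwrite(f"pics/{n}0.png",f["image"][:,:,::-1]); print(n,f["fx"],f["cx"],f["cy"],f["R"],f["t"])
E
```

```text
pics
{'t': 0.0, 'joint_pos': array([ 1.28705888,  0.46943886, -0.04856923,  1.53370504,  0.02408369,
        1.14101647, -0.08231859]), 'joint_velocities': array([ 1.83908655e-04,  1.07441967e-03,  4.92266411e-04, -1.51932951e-04,
       -5.10753900e-05,  1.04806235e-03, -6.58302165e-04]), 'effort': array([ 4.31754861e-04, -5.10319376e+01, -4.71846876e-02, -2.37713993e+01,
        1.05109633e-02,  7.53012806e-03,  1.61185092e-06]), 'tcp_pos': array([ 0.17001437, -0.6526449 ,  0.24125836]), 'tcp_rot': array([-3.13961113e+00,  7.11725280e-05,  2.54821054e-01]), 'wrist_force': array([0.45346303, 0.39909634, 0.3980847 ]), 'torque': array([-0.01404859, -0.02878196, -0.00624075]), 'gripper_force': 0.0, 'opening': 0.9969444935367987} 0.011
top 510.99322939923985 276.2932186374848 215.47676684926765 [[ 0.02180188 -0.99975708  0.00323278]
 [-0.97989728 -0.02200996 -0.19828485]
 [ 0.19830784  0.00115519 -0.98013911]] [-2.62375935e-04  5.83934802e-01  1.19898047e+00]
scene 474.4142630014853 285.31383309331284 205.53290337401046 [[-0.45540174 -0.89018055  0.01370577]
 [-0.59962461  0.29530603 -0.74380419]
 [ 0.65807262 -0.34694804 -0.66825705]] [0.26213025 0.4156386  1.0938819 ]
```

View pics/top0.png

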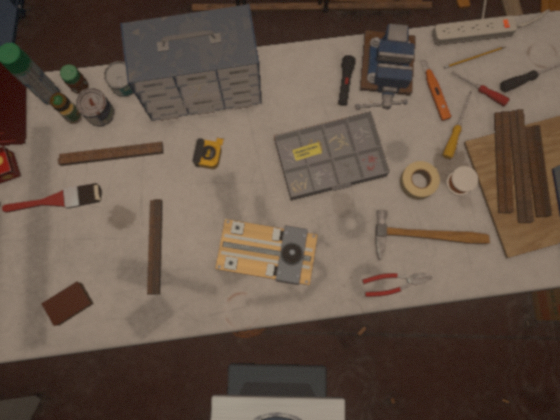

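View pics/scene0.png

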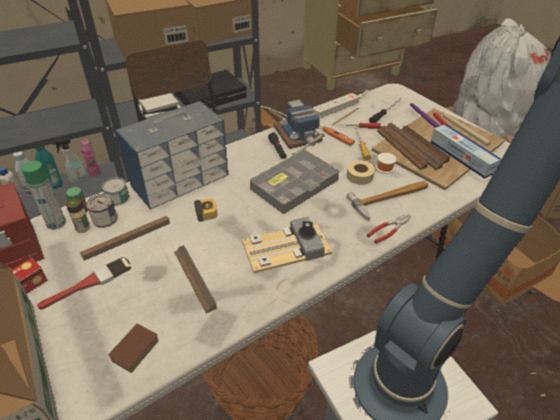

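Top view: the nearest moulding is at (155,247), running up the image (world x). The jig is at (267,252), with stops at (237,228) and (231,263), carriage at (292,255) and knob at (292,253). The feed direction is image-left, about world +y.

```bash
cat > h.py <<'E'
import numpy as np, cv2
from plant import robot
def cam(f,X):
    p=f["R"]@np.asarray(X,float)+f["t"]; return np.array([f["fx"]*p[0]/p[2]+f["cx"],f["fy"]*p[1]/p[2]+f["cy"]])
def ray(f,uv):
    d=f["R"].T@np.array([(uv[0]-f["cx"])/f["fx"],(uv[1]-f["cy"])/f["fy"],1.]); return -f["R"].T@f["t"],d
def plane(f,uv,z):
    o,d=ray(f,uv); return o+d*(z-o[2])/d[2]
def tri(a,ua,b,ub):
    A=[];r=[]
    for f,u in((a,ua),(b,ub)):
        o,d=ray(f,u); d/=np.linalg.norm(d); P=np.eye(3)-np.outer(d,d); A.append(P); r.append(P@o)
    return np.linalg.lstsq(np.vstack(A),np.hstack(r),rcond=None)[0]
def cloud(f):
    v,u=np.mgrid[:420,:560]; z=f["range_z"]; c=np.stack([(u-f["cx"])/f["fx"]*z,(v-f["cy"])/f["fy"]*z,z],-1)
    return (c-f["t"])@f["R"]
def blob(mask,near,minA=20):
    """contour (area>=minA) nearest a pixel"""
    cs,_=cv2.findContours(mask.astype(np.uint8),cv2.RETR_EXTERNAL,cv2.CHAIN_APPROX_NONE)
    cs=[c for c in cs if cv2.contourArea(c)>=minA]
    return min(cs,key=lambda c:np.hypot(*(np.array(cv2.minAreaRect(c)[0])-near)))
E
python3 - <<'E'
from h import *
T=robot.grab_frame("top");S=robot.grab_frame("scene")
np.savez("f0.npz",T=T["image"],S=S["image"])
C=cloud(T)
for (f,near) in((T,(155,247)),(S,(195,278))):
    g=cv2.cvtColor(f["image"],cv2.COLOR_RGB2HSV)
    m=g[...,2]<95
    c=blob(m,near,300); r=cv2.minAreaRect(c); b=cv2.boxPoints(r); print("mould",r, b.tolist()); 
    f["r"]=r; print([plane(f,p,0.011).round(3).tolist() for p in b])
print("tri",tri(T,T["r"][0],S,S["r"][0]))
for n,p in dict(mould=(155,247),m1=(155,210),m2=(153,285),bed=(262,237),knob=(292,253),carr=(294,272),stopA=(237,228),stopB=(231,263),table=(190,300)).items(): 
    P=np.median(C[p[1]-1:p[1]+2,p[0]-1:p[0]+2].reshape(-1,3),0); print(n,P.round(4),cam(S,P).round(0), T["image"][p[1],p[0]])
E
```

```text
mould ((154.60304260253906, 246.95106506347656), (12.385175704956055, 94.14366149902344), 1.1691392660140991) [[147.4512939453125, 293.8867492675781], [149.3721923828125, 199.76268005371094], [161.75479125976562, 200.015380859375], [159.83389282226562, 294.13946533203125]]
[[0.388, 0.327, 0.011], [0.627, 0.34, 0.011], [0.627, 0.308, 0.011], [0.388, 0.297, 0.011]]
mould ((306.8350524902344, 239.62884521484375), (41.426124572753906, 21.931476593017578), 66.03751373291016) [[288.40203857421875, 225.1546173095703], [308.44329833984375, 216.2473907470703], [325.26806640625, 254.1030731201172], [305.226806640625, 263.01031494140625]]
[[0.574, -0.01, 0.011], [0.581, -0.085, 0.011], [0.419, -0.05, 0.011], [0.415, 0.018, 0.011]]
tri [0.3814225  0.16847141 0.27965715]
mould [0.5037 0.314  0.0235] [195. 274.] [74 57 48]
m1 [0.5979 0.3199 0.0245] [183. 252.] [75 61 49]
m2 [0.4097 0.3127 0.0215] [208. 300.] [71 57 44]
bed [0.5356 0.0476 0.0161] [277. 238.] [174 131  83]
knob [ 0.4886 -0.0268  0.0821] [308. 224.] [115 109 104]
carr [ 0.4471 -0.0334  0.0478] [316. 241.] [108 102  96]
stopA [0.555  0.1099 0.0324] [255. 236.] [90 83 75]
stopB [0.4672 0.1218 0.0304] [265. 258.] [89 84 77]
table [0.3758 0.2225 0.0029] [245. 301.] [140 123 110]
```

```bash
python3 - <<'E'
from h import *
import pickle
fr=[]
robot.goto([0.45,0.02,0.30],[np.pi,0,0]); fr.append(robot.grab_frame("wrist"))
robot.goto([0.49,0.31,0.25],[np.pi,0,0.05]); fr.append(robot.grab_frame("wrist"))
pickle.dump(fr,open("w.pkl","wb"))
print(robot.sense()["t"],robot.sense()["joint_pos"].round(2), robot.sense()["tcp_pos"],robot.sense()["wrist_force"])
cv2.imwrite("pics/w1.png",np.vstack([cv2.resize(f["image"],(400,300)) for f in fr])[:,:,::-1])
for f in fr: print(f["R"].round(3).tolist(),f["t"].round(3), (-f["R"].T@f["t"]).round(3))
E
```

```text
4.0333 [ 0.07  0.47 -0.95  1.72  0.41  1.17 -2.52] [0.49102926 0.30809907 0.25004891] [0.27898626 0.26676685 0.24476532]
[[-0.001, -1.0, -0.001], [-0.948, 0.001, 0.318], [-0.318, 0.001, -0.948]] [0.021 0.367 0.579] [0.531 0.02  0.433]
[[0.048, -0.999, 0.0], [-0.947, -0.046, 0.317], [-0.317, -0.016, -0.948]] [0.285 0.435 0.549] [0.572 0.313 0.383]
```

View pics/w1.png

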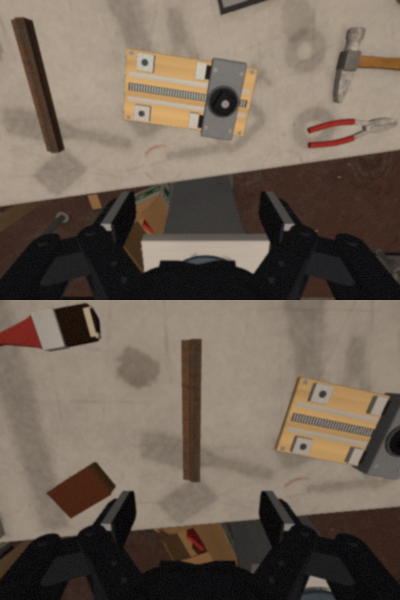

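Upper (frame 1): jig bed spans about (125,50)–(255,138) in scaled pixels, with stops at (146,62) and (142,113), jaws at (205,72) and (195,125), and knob at (225,103). Lower (frame 2): the moulding is at about (191,110), nearly straight up the image.

```bash
python3 - <<'E'
from h import *
import pickle
w1,w2=pickle.load(open("w.pkl","rb"))
T=robot.grab_frame("top")
def rect(f,m,near,minA=200):
    c=blob(m,near,minA); return cv2.minAreaRect(c)
# moulding in top, w1, w2
res=[]
for f,near in((T,(155,247)),(w1,(55,120)),(w2,(267,154))):
    im=f["image"]; m=cv2.cvtColor(im,cv2.COLOR_RGB2GRAY)<78
    r=rect(f,m,near,400); b=cv2.boxPoints(r); P=np.array([plane(f,p,0.009) for p in b])
    print("mould",np.round(r[0],1),np.round(r[1],1),"c",P.mean(0).round(4)); print(P[:,:2].round(3).tolist())
    res.append((f,r[0]))
print("tri w1w2",tri(*res[1],*res[2]).round(4))
# bed
for f,near in((w1,(265,130)),(T,(265,252))):
    h=cv2.cvtColor(f["image"],cv2.COLOR_RGB2HSV)
    m=((h[...,0]>8)&(h[...,0]<25)&(h[...,1]>100)&(h[...,2]>130)).astype(np.uint8)
    x,y=map(int,near); k=np.zeros_like(m); k[y-80:y+80,x-110:x+110]=1; m*=k
    pts=np.argwhere(m)[:,::-1].astype(np.float32)
    P=np.array([plane(f,p,0.014)[:2] for p in pts]).astype(np.float32)
    r=cv2.minAreaRect(P); print("bed",len(pts),r, cv2.boxPoints(r).round(4).tolist())
C=cloud(w1)
for n,p in dict(bed=(245,120),knob=(313,145),carr=(330,180),stopA=(210,83),stopB=(193,161),jawA=(287,102),jawB=(272,174)).items():
    print(n,np.median(C[p[1]-1:p[1]+2,p[0]-1:p[0]+2].reshape(-1,3),0).round(4))
cv2.imwrite("pics/jig.png",cv2.resize(w1["image"][50:210,160:370],None,fx=3.6,fy=3.6,interpolation=cv2.INTER_CUBIC)[:,:,::-1])
E
```

```text
mould [110.2 153.8] [ 10.6 103.8] c [0.7491 0.4512 0.009 ]
[[0.743, 0.588], [0.784, 0.321], [0.755, 0.315], [0.715, 0.581]]
mould [ 54.9 117.9] [196.5  27.3] c [0.5075 0.3174 0.009 ]
[[0.627, 0.341], [0.634, 0.307], [0.39, 0.29], [0.379, 0.332]]
mould [268.  154.5] [199.  26.] c [0.5046 0.3201 0.009 ]
[[0.627, 0.339], [0.628, 0.31], [0.383, 0.297], [0.381, 0.333]]
tri w1w2 [0.5181 0.3205 0.0058]
bed 7262 ((0.49967390298843384, 0.03745756298303604), (0.23778598010540009, 0.12868520617485046), 81.51217651367188) [[0.41850000619888306, -0.0706000030040741], [0.545799970626831, -0.08959999680519104], [0.5809000134468079, 0.14560000598430634], [0.4535999894142151, 0.16449999809265137]]
bed 2051 ((0.5007367730140686, 0.03570755571126938), (0.23925121128559113, 0.1297992467880249), 81.72309112548828) [[0.41929998993873596, -0.07329999655485153], [0.5476999878883362, -0.09200000017881393], [0.5821999907493591, 0.14470000565052032], [0.4537000060081482, 0.16339999437332153]]
bed [0.5164 0.0616 0.015 ]
knob [ 0.4912 -0.022   0.0805]
carr [ 0.4352 -0.0556  0.0156]
stopA [0.5611 0.1026 0.0272]
stopB [0.464  0.1323 0.0272]
jawA [0.5387 0.0065 0.0266]
jawB [0.4461 0.026  0.0271]
```

View pics/jig.png

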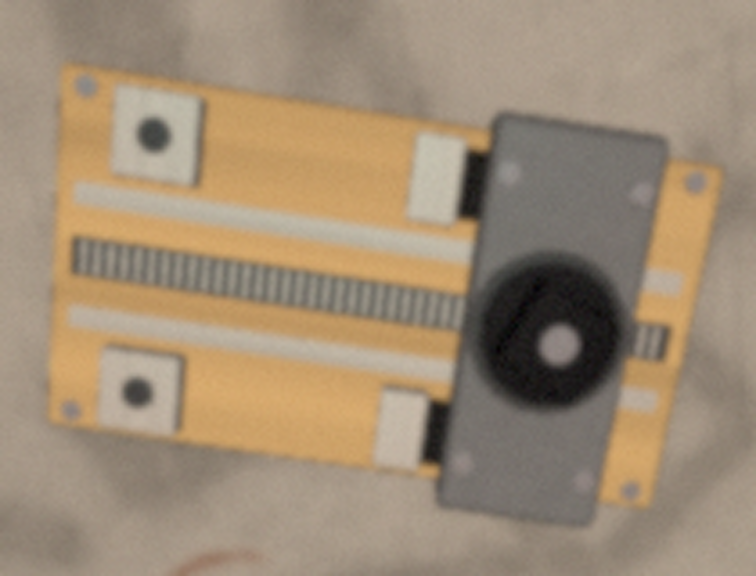

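The crop shows stop faces at (203,140) and (181,395), jaw faces at (410,180) and (377,425), and the black knob around (550,330), with the grip's flats unclear. The bed measures 238 × 129 mm, which matches the text.

```bash
python3 - <<'E'
from h import *
import pickle
w1,w2=pickle.load(open("w.pkl","rb"))
psi=1.424; O=np.array([.4949,.0021]); ex=np.array([np.cos(psi),np.sin(psi)]); ey=np.array([-ex[1],ex[0]])
for n,p in dict(stopA=(203,140),stopB=(181,395),jawA=(410,180),jawB=(377,425)).items():
    P=plane(w1,(160+p[0]/3.6,50+p[1]/3.6),.026)[:2]; d=P-O; print(n,P.round(4),(d@ex).round(4),(d@ey).round(4))
print(robot.nose_length)
def ik(p,y):
    q=robot.inverse_kinematics(p,[np.pi,0,y]); return None if q is None else np.round(q,2)
for y in(.05,.05+np.pi,.05-np.pi): print("grasp",y,ik([.5065,.318,.02],y))
for y in(-.147,-.147+np.pi): print("place",y,ik([.50,.065,.03],y))
for y in np.arange(-3,3.2,.4): print("knob",round(y,2),ik([.491,-.024,.065],y))
g=w1["image"][120:175,285:345].astype(float); g=np.clip((g-10)*5,0,255).astype(np.uint8)
cv2.imwrite("pics/knob.png",cv2.resize(g,None,fx=8,fy=8,interpolation=cv2.INTER_CUBIC)[:,:,::-1])
E
```

```text
stopA [0.5543 0.0951] 0.1007 -0.0451
stopB [0.4655 0.1091] 0.1015 0.0447
jawA [0.5411 0.0231] 0.0275 -0.0426
jawB [0.4541 0.0359] 0.0274 0.0453
0.011
grasp 0.05 [-0.18  0.71 -0.62  1.86  0.58  0.76 -2.65]
grasp 3.191592653589793 [ 0.18  1.11 -1.32  1.84  1.17  1.23  0.09]
grasp -3.0915926535897933 [ 0.18  1.11 -1.32  1.84  1.17  1.23  0.09]
place -0.147 [ 0.34  0.61 -0.71  2.08  0.63  0.68 -2.51]
place 2.9945926535897933 [ 0.7   1.   -1.33  2.06  1.13  1.13  0.23]
knob -3.0 [ 0.83  0.76 -1.18  2.07  0.89  0.95  0.86]
knob -2.6 [ 0.83  0.76 -1.18  2.07  0.89  0.95  1.26]
knob -2.2 [ 0.83  0.76 -1.18  2.07  0.89  0.95  1.66]
knob -1.8 [-0.84  0.7   1.11  2.16 -0.88  0.84 -2.53]
knob -1.4 [-0.45  0.46  0.53  2.14 -0.39  0.63 -2.62]
knob -1.0 [ 0.    0.42 -0.05  2.12  0.03  0.61 -2.64]
knob -0.6 [ 0.41  0.48 -0.56  2.09  0.4   0.67 -2.59]
knob -0.2 [ 0.57  0.54 -0.77  2.09  0.57  0.73 -2.34]
knob 0.2 [ 0.62  0.56 -0.84  2.08  0.62  0.76 -1.98]
knob 0.6 [ 0.67  0.6  -0.91  2.08  0.67  0.79 -1.63]
knob 1.0 [ 0.73  0.65 -1.01  2.08  0.76  0.84 -1.3 ]
knob 1.4 [ 0.79  0.7  -1.1   2.08  0.83  0.89 -0.97]
knob 1.8 [ 0.84  0.77 -1.19  2.07  0.9   0.96 -0.63]
knob 2.2 [ 0.88  0.84 -1.29  2.07  0.98  1.04 -0.29]
knob 2.6 [ 0.89  0.88 -1.33  2.07  1.01  1.09  0.08]
knob 3.0 [ 0.91  0.92 -1.37  2.07  1.05  1.13  0.45]
```

View pics/knob.png

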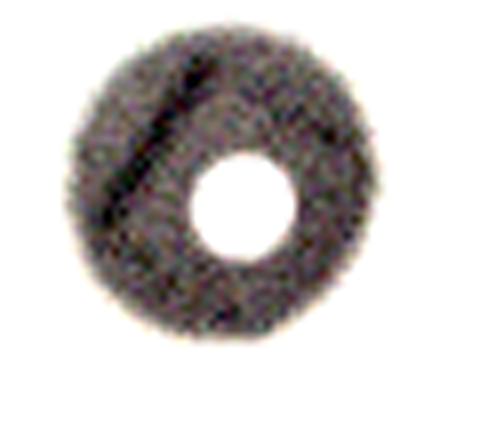

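Jaw face is at jig x ≈ 27.5 mm and stop face at ≈ 101 mm, both within spec. The knob's visible side face gives a flat direction of about −0.6 rad. I'll pick the moulding with a mid-range arm posture.

```bash
python3 - <<'E'
from h import *
robot.move_joints([-.56,.45,0,1.6,0,np.pi-2.05,1.05])
Y=.05+np.pi
robot.goto([.5065,.318,.10],[np.pi,0,Y]); robot.grip(.62,25)
print(robot.sense()["joint_pos"].round(2))
robot.move_straight([.5065,.318,.035],vel=.12)
h=robot.move_straight([.5065,.318,.004],vel=.02,contact_N=4)
s=robot.sense(); print(h,s["tcp_pos"].round(4),s["wrist_force"].round(1),s["opening"],s["t"])
p=s["tcp_pos"]; robot.move_straight([.5065,.318,p[2]+.003],vel=.02)
robot.grip(0,40); s=robot.sense(); print(s["tcp_pos"].round(4),s["opening"],s["gripper_force"],s["wrist_force"].round(1))
robot.move_straight([.5065,.318,.12],vel=.12); s=robot.sense(); print(s["opening"],s["gripper_force"],s["wrist_force"].round(1),s["t"])
f=robot.grab_frame("wrist"); cv2.imwrite("pics/g.png",f["image"][:,:,::-1])
E
```

```text
[-0.62  0.5  -0.02  1.85  0.01  0.79  0.98]
True [0.5064 0.3179 0.0075] [ 0.1 -0.2  4.5] 0.6180011864606277 10.0583
[0.5066 0.3184 0.0107] 0.36121656209497255 40.4645999461718 [-0.8  0.7  3. ]
0.36529128820126266 39.600640612479765 [-0.2 -0.7 -1.8] 11.775
```

View pics/g.png

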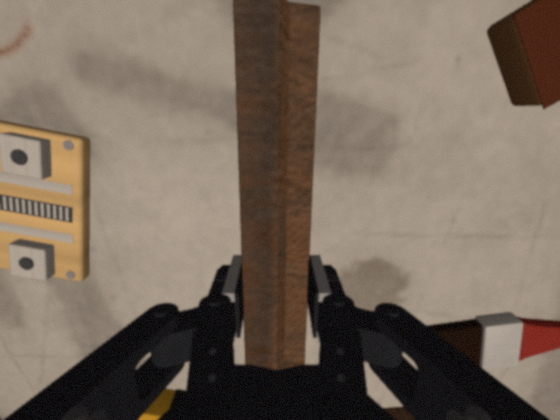

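The moulding is held symmetrically in the pads (opening 31 mm), aligned with the tool. Next I place it on the bed.

```bash
python3 - <<'E'
from h import *
Y=np.pi-.147; x,y=.5043,.0654
robot.goto([x,y,.12],[np.pi,0,Y])
robot.move_straight([x,y,.04],vel=.12)
h=robot.move_straight([x,y,.020],vel=.02,contact_N=3)
s=robot.sense(); print(h,s["tcp_pos"].round(4),s["wrist_force"].round(1),s["joint_pos"].round(2))
robot.grip(.66,25); robot.sleep(.4); s=robot.sense(); print(s["tcp_pos"].round(4),s["wrist_force"].round(1))
robot.move_straight([x,y,.14],vel=.15)
a=1.424
robot.goto([.4909-.09,-.0251,.2],[np.pi,0,2.54])
f=robot.grab_frame("wrist"); s=robot.sense(); print(s["joint_pos"].round(2),s["t"])
import pickle; pickle.dump(f,open("k.pkl","wb"))
T=robot.grab_frame("top")
g=np.clip((f["image"].astype(float)-8)*2.2,0,255).astype(np.uint8)
t=cv2.resize(T["image"][200:310,190:340],(560,420))
cv2.imwrite("pics/k.png",cv2.resize(np.hstack([g,t]),(800,300))[:,:,::-1])
E
```

```text
True [0.5042 0.0654 0.0247] [-1.3 -0.8  4.3] [-0.25  0.51  0.05  2.1  -0.05  0.53  1.26]
[0.5035 0.0652 0.0242] [-0.4 -0.4 -0.3]
[-0.24  0.06  0.2   2.2  -0.02  0.88  0.95] 16.7667
```

View pics/k.png

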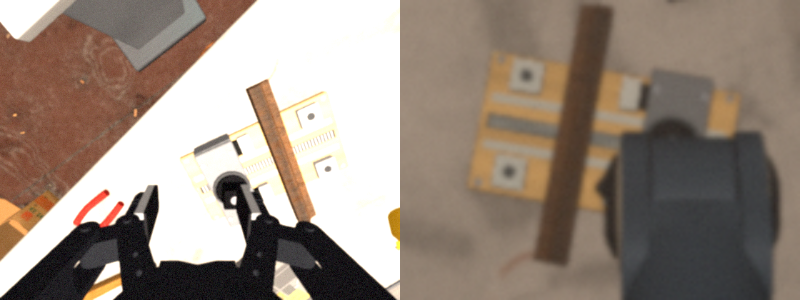

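The moulding lies square and centred across the bed, clear of jaws and stops. The knob at about (233,190) is partly hidden by a finger, so I'll take one clear view of it from a better spot.

```bash
python3 - <<'E'
from h import *
import pickle
Y=2.54
robot.goto([.4909+.066,-.0251-.045,.2],[np.pi,0,Y]); f=robot.grab_frame("wrist"); pickle.dump(f,open("k.pkl","wb"))
u=cam(f,[.4909,-.0251,.078]).astype(int); print(u,robot.sense()["joint_pos"].round(2),robot.sense()["t"])
a,b=max(u[1]-45,0),max(u[0]-60,0)
g=f["image"][a:a+90,b:b+120].astype(float); g=np.clip((g-8)*5,0,255).astype(np.uint8); print(a,b)
cv2.imwrite("pics/k2.png",cv2.resize(g,None,fx=6,fy=6,interpolation=cv2.INTER_CUBIC)[:,:,::-1])
E
```

```text
[275 112] [-0.17  0.33  0.28  1.87 -0.11  0.96  1.12] 17.5583
67 215
```

View pics/k2.png

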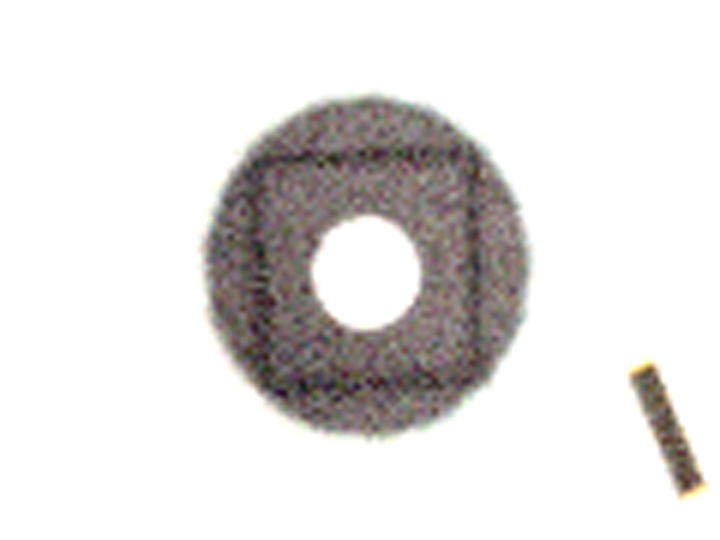

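The grip square runs from (258,158) to (483,380), rotated about 0.03 CCW, and the cap centre at (367,272) is within 1 px of the prediction. So the knob yaw is about 2.57.

```bash
cat >> h.py <<'E'
PSI=1.424; EX=np.array([np.cos(PSI),np.sin(PSI),0]); Y0=2.57
def turn(K,th,vel=.02):
    robot.move_straight(K+EX*.018*th,vel=vel,attitude=[np.pi,0,Y0-th])
def rep(th,b):
    s=robot.sense(); F=s["wrist_force"]-b[:3]; M=s["torque"]-b[3:]
    press=abs(M[2])/.018-F@EX-7
    print(f"th {th:.3f} F {F.round(1)} Fx {F@EX:.1f} M {M.round(3)} press {press:.1f} t {s['t']:.1f} p {s['tcp_pos'].round(4)} yaw {s['tcp_rot'][2]:.3f}"); return press
E
python3 - <<'E'
from h import *
import pickle
f=pickle.load(open("k.pkl","rb")); w1=pickle.load(open("w.pkl","rb"))[0]
c=tri(w1,(315.4,145.9),f,(276.2,112.3)); print("cap",c.round(4), plane(f,(276.2,112.3),.077).round(4))
k=plane(f,(276.2,112.3),.077)[:2]
assert np.hypot(*(k-[.4909,-.0251]))<.006
robot.goto([*k,.13],[np.pi,0,Y0]); robot.grip(.8,25); robot.sleep(.1)
s=robot.sense(); b=np.hstack([s["wrist_force"],s["torque"]]); print("bias",b.round(3),s["joint_pos"].round(2))
h=robot.move_straight([*k,.063],vel=.06,contact_N=5); print("touch",h)
assert not h
robot.grip(0,60); s=robot.sense(); print("open",s["opening"]*85,s["gripper_force"]); K=s["tcp_pos"].copy()
rep(0,b); np.save("K.npy",np.hstack([K,b]))
for th in(.15,.4,.7): turn(K,th); rep(th,b)
E
```

```text
cap [ 0.491  -0.024   0.0875] [ 0.4911 -0.0241  0.077 ]
bias [-0.006  0.067  0.598 -0.013  0.018 -0.047] [-0.24  0.31  0.24  2.09 -0.11  0.75  1.07]
touch False
open 29.20258236699955 61.98717233462048
th 0.000 F [-3.2 -2.   7.4] Fx -2.5 M [-0.297  0.66   0.072] press -0.5 t 20.1 p [ 0.4905 -0.0248  0.0637] yaw 2.569
th 0.150 F [-0.4 -0.2 -0. ] Fx -0.3 M [ 0.032 -0.036 -0.114] press -0.4 t 20.4 p [ 0.4909 -0.0221  0.0638] yaw 2.422
th 0.400 F [1.6 1.  0. ] Fx 1.2 M [ 0.242 -0.074 -0.078] press -3.9 t 20.9 p [ 0.4918 -0.0175  0.0638] yaw 2.173
th 0.700 F [0.9 1.  0.1] Fx 1.1 M [ 0.308 -0.277 -0.057] press -5.0 t 21.3 p [ 0.4927 -0.0121  0.0638] yaw 1.873
```

The grip and turn work with small forces. I'll continue up to near the expected contact, then take small steps.

```bash
python3 - <<'E'
from h import *
d=np.load("K.npy"); K,b=d[:3],d[3:]
for th in(1.0,1.3,1.6,1.85,2.0): turn(K,th); p=rep(th,b)
for th in np.arange(2.03,2.6,.03):
    turn(K,th,.01); robot.sleep(.15); p=rep(th,b)
    if p>3.5: break
E
```

```text
th 1.000 F [ 1.9  2.4 -1.7] Fx 2.7 M [ 0.419 -0.593 -0.018] press -8.7 t 21.8 p [ 0.4937 -0.0067  0.0638] yaw 1.573
th 1.300 F [ 5.2  2.9 -3.3] Fx 3.6 M [ 0.532 -1.058 -0.035] press -8.7 t 22.2 p [ 0.4947 -0.0014  0.0638] yaw 1.273
th 1.600 F [ 6.6  2.  -4.6] Fx 2.9 M [ 0.484 -1.166 -0.02 ] press -8.8 t 22.6 p [0.4958 0.0038 0.0639] yaw 0.973
th 1.850 F [ 5.8  1.3 -5.3] Fx 2.2 M [ 0.437 -1.23   0.014] press -8.4 t 23.1 p [0.4966 0.0081 0.0639] yaw 0.723
th 2.000 F [ 6.9  1.5 -4.4] Fx 2.5 M [ 0.468 -1.253 -0.112] press -3.2 t 23.4 p [0.497  0.0107 0.0639] yaw 0.573
th 2.030 F [ 7.1  1.6 -4.6] Fx 2.6 M [ 0.303 -1.287  0.082] press -5.1 t 23.8 p [0.4971 0.0112 0.0639] yaw 0.543
th 2.060 F [ 6.9  1.1 -5.3] Fx 2.1 M [ 0.299 -1.298  0.094] press -3.9 t 24.1 p [0.4972 0.0117 0.0639] yaw 0.513
th 2.090 F [ 6.   1.5 -4.2] Fx 2.4 M [ 0.313 -1.372  0.084] press -4.7 t 24.6 p [0.4973 0.0122 0.0639] yaw 0.483
th 2.120 F [ 6.7  1.1 -6.2] Fx 2.1 M [ 0.321 -1.359  0.062] press -5.6 t 24.9 p [0.4974 0.0127 0.0639] yaw 0.453
th 2.150 F [ 6.2  2.  -5.9] Fx 2.9 M [ 0.275 -1.354  0.087] press -5.1 t 25.4
[... 463 characters left out ...]
0.0153 0.0639] yaw 0.303
th 2.300 F [ 6.6  1.6 -4.7] Fx 2.5 M [ 0.263 -1.346  0.087] press -4.7 t 27.4 p [0.4979 0.0158 0.0639] yaw 0.273
th 2.330 F [ 6.6  1.7 -5.2] Fx 2.7 M [ 0.259 -1.426  0.06 ] press -6.4 t 27.8 p [0.498  0.0163 0.0639] yaw 0.243
th 2.360 F [ 7.   1.5 -5.4] Fx 2.5 M [ 0.24  -1.357  0.102] press -3.9 t 28.1 p [0.4981 0.0168 0.0639] yaw 0.213
th 2.390 F [ 7.   1.4 -6.5] Fx 2.4 M [ 0.196 -1.38   0.087] press -4.6 t 28.6 p [0.4981 0.0173 0.0639] yaw 0.183
th 2.420 F [ 7.1  0.7 -5.8] Fx 1.7 M [ 0.183 -1.379  0.168] press 0.6 t 28.9 p [0.4982 0.0178 0.0639] yaw 0.153
th 2.450 F [ 6.  -0.1 -5.2] Fx 0.7 M [ 0.092 -1.311  0.279] press 7.7 t 29.4 p [0.4983 0.0182 0.0639] yaw 0.124
```

Contact begins near θ = 2.41, and the press is now about 8–12 N. I'll add one small step, then release.

```bash
python3 - <<'E'
from h import *
d=np.load("K.npy"); K,b=d[:3],d[3:]
turn(K,2.465,.01); robot.sleep(.3); rep(2.465,b); robot.sleep(.1); rep(2.465,b)
robot.grip(.7,25); robot.sleep(.1); p=robot.sense()["tcp_pos"]; rep(2.465,b)
robot.move_straight(p+[0,0,.12],vel=.12)
robot.goto([.40,-.12,.26],[np.pi,0,.105+.1]); s=robot.sense(); print(s["t"])
T=robot.grab_frame("top"); S=robot.grab_frame("scene")
cv2.imwrite("pics/end.png",np.hstack([cv2.resize(T["image"][195:310,150:340],(400,300)),cv2.resize(S["image"][190:295,210:350],(400,300))])[:,:,::-1])
E
```

```text
th 2.465 F [ 6.1  0.  -4.4] Fx 0.9 M [ 0.092 -1.354  0.339] press 10.9 t 29.9 p [0.4983 0.0184 0.0639] yaw 0.109
th 2.465 F [ 6.6  0.1 -5.8] Fx 1.0 M [ 0.124 -1.399  0.356] press 11.8 t 30.0 p [0.4983 0.0184 0.0639] yaw 0.109
th 2.465 F [ 0.4  0.7 -0.2] Fx 0.7 M [0.064 0.003 0.058] press -4.5 t 30.5 p [0.4966 0.019  0.0637] yaw 0.105
32.4167
```

View pics/end.png

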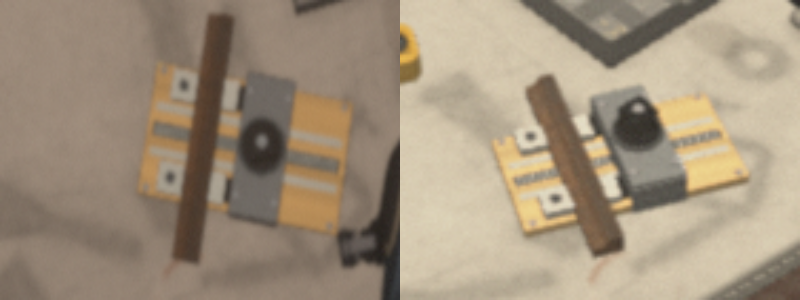

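The picture shows the moulding at (205,140) held square between the jaws and both stops, with the knob free and the arm clear.

```bash
python3 -c "
from plant import robot
print(robot.close_job())"
```

```text
the job is handed in; nothing more can be done
None
```

The moulding is clamped square against both stops at an estimated 11–16 N before I let go of the knob. It and the knob are released, the other tools were not touched, and the job was handed in at about 32 s of the 67 s allowed; no verdict came back.

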